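Take the finished mouthpiece from the lathe and show its rim to the inspection camera

ROBOT

A 6-joint arm with a two-finger parallel gripper is mounted at the origin on the work surface. World frame = base frame: x ahead of the robot, y to its left, z up, the work surface at z = 0. Lengths are in m, angles in rad, forces in N, time in s.
With the tool pointing down it reaches from about 0.275 to 0.75 m from the base axis. Payload 10.2 kg.
Tool frame: the origin (TCP) lies on the front face of the gripper's body, between the roots of the fingers; the fingertips stand 73 mm ahead of it and the grasp point (between the pads) lies arm.grip_depth ahead of it (arm.grip_depth is the distance from the TCP to the grasp point, in m); z points along the fingers, y is the line along which they close (so a half turn about z gives the same grasp; the last joint's range is limited). The gripper opens to 85 mm and grips with 20 to 120 N. Pads are 22 mm wide; open, the fingers measure 114 mm over their backs; the gripper's body (76 mm by 85 mm) begins 54 mm behind the grasp point. The pads swing forward as they close: fully open they stand 13 mm farther back than shut.
Start: joints at [0.932, 0.313, 1.498, -0, 1.331, -0.223], TCP at [0.212, 0.48, 0.304] pointing down, gripper open.
Joint ranges: [-2.94, 2.94], [-0.97, 2.17], [0.19, 2.56], [-1.23, 4.37], [0.02, 3.11], [-2.88, 2.88]. Speed limits (rad/s): [2.39, 2.39, 3.01, 3.14, 3.14, 3.14].

INTERFACE

Orientations are given as a rotation vector (axis times angle).
In Python, from workcell import arm, claw, kinematics, telemetry, camera, camera_model, finish_job gives the robot as it stands. The module is installed in compiled form; this text tells all that it offers. Calls block until the motion is done:
- arm.move_pose(position, orientation): joint-space move of the TCP to a pose.
- arm.movel(position, vel=0.15, frame=None, guard=None): straight line of the TCP; frame=None keeps the orientation; vel is the mean speed in m/s. With guard (N) it stops when the force on the tool has changed by that much, and returns True; else False.
- arm.goto_joints(angles): joint-space move.
- claw.grip(opening): opening from 0.0 (shut) to 1.0 (fully open); the grip force is fixed at half the most; returns when the fingers have stopped.
- arm.pause(seconds).
- kinematics.inverse_kinematics(position, orientation): joint angles nearest the present ones, or None.
- telemetry.get_obs(): the state.
- camera(name): name is "scene" or "top" or "wrist"; returns (picture, depth): 400x640x3 uint8, red, green, blue; 400x640 float32, m along the optical axis (not along the pixel's ray), 0 where there is no reading.
- camera_model(name): a dict with "fx", "fy", "cx", "cy" (pixels), "eye" and "attitude" of the camera in the world. Camera axes: x right, y down, z forward; pixel columns grow to the right and rows downward; lengths in m; the calibration is good to about 2 mm. A picture is of the moment at which its call begins: read the wrist's pose just before it. camera_model takes no time and is no camera call; for the wrist camera it gives the pose at the moment of the call.
A pose or a line that the arm cannot do raises arm.MotionError and nothing moves.
- finish_job(): hands the job in; it is judged then, once.
The state is a dict: "time": time; "joint_positions": joint angles; "joint_velocities": joint speeds; "joint_torque": joint torques, N m; "tcp_pos": TCP position; "tool_rot": TCP orientation; "wrist_force": force on the tool from outside, world axes, zero at the start; "wrist_torque": the same for the moment, N m; "grip_width": opening from 0.0 (shut) to 1.0 (fully open); "finger_force": force on a finger pad.
Only numpy, scipy, OpenCV 4.12 (cv2) and the standard library are available. Lean on these libraries where they do the work, as an engineer would, in place of code of your own. Each camera call takes 0.05 s, during which the arm holds its last target. There are 200 camera calls.

TASK

Slide the lathe's clear chip guard fully open over the headstock and leave it there, then draw the brass trumpet mouthpiece out of the spindle socket. Hold it up to the inspection camera with the rim facing squarely into the lens, centred on the lens axis and with the rim 80 mm from the glass, and finish while still holding it there, steady and in the air. Do not drop it, do not touch the camera or its stand, and leave the other things on the bench alone.

Things in the scene. Friction and masses are not known exactly. Their poses are not given: they have to be found in the camera images.
- lathe: Micro bench lathe fixed to the bench, 420 mm long. Origin on the bench under the spindle axis, which is 115 mm up and runs along its own y, from tailstock (y below -159 mm, 137 high) to blue headstock (y above +40, 160 high). Own x points to its back. Bed top 56 high; saddle y -118 to -172, its tool post at the front (x -75, 128 high). Guard rail at the back: x +98, 158 high.
- guard (a joint): Clear plastic chip guard (top and front panels, thin aluminium edges, 125 mm long, top 172 mm above the bench) on a rail behind the lathe. Value in m: 0 = closed over the mouthpiece, 0.13 = fully open (end stop) over the headstock, growing along the lathe's +y. Starts at 0 to 0.02, slides against about 2.5 N of friction and stays where it is left.
- guard_knob (a point): Black round upright knob on top of the guard, 18 mm in diameter, with a 26 mm foot flange; its top is 12 mm above this point, the guard's top panel 20 mm below it. This point is on the knob's axis at the height to grip, 192 mm above the bench. Moves with the guard; axes as the lathe's.
- mouthpiece: Brass trumpet mouthpiece in the lathe's spindle, 88 mm long, 0.08 to 0.14 kg. Origin: centre of the rim face. Own y = its axis, from rim to shank. From the rim: round cup 26 mm thick, 26 mm long (grip here), narrowing over 20 mm to a 10 mm shank. At first along the lathe's y, rim towards the tailstock and drooping 3 degrees; draws straight out along the lathe's -y.
- rim (a point): Centre of the mouthpiece's rim face (same point and axes as mouthpiece).
- shank_end (a point): Centre of the mouthpiece's shank end, 88 mm behind the rim on its axis; axes as the mouthpiece's.
- socket_mouth (a point): Centre of the open end of the spindle socket, a steel nose 30 mm thick, 35 mm in front of the headstock; axes as the lathe's. The last 30 mm of the mouthpiece's shank sit loosely in it (1 mm play), held by nothing else.
- inspection_camera: Inspection camera on a fixed column stand: white base 150 x 120 x 16 mm, column 18 mm thick, 401 mm high, aluminium camera head 50 x 48 x 48 mm with a lens in a white ring light 54 mm across. Head height (60 mm range) and dip (lens looking 0.2 to 0.5 rad below level) differ each time and stay put. Origin under the base's centre; the head looks over the base's own -x side.
- lens (a point): Centre of the lens glass, in the middle of the ring light's front face. Its own -x is the direction in which the lens looks (outward and dipped), own y is level.
- focus (a point): The place where the rim's centre belongs: on the lens axis, 80 mm in front of the glass, 0.21 to 0.33 m above the bench; axes as the lens's (-x points away from the lens).
- piston_a: Trumpet valve piston standing on the bench, brass, 17 mm in diameter, 98 mm high with its stem; origin under its centre. Leave alone.
- piston_b: A second piston just like it. Leave alone.
- trombone_mouthpiece: Trombone mouthpiece standing rim down on the bench, brass, 39 mm in diameter, 82 mm high; origin under its centre. Leave alone.
- screwdriver: Wood-handled screwdriver lying on the bench, 160 mm long along its own x, 26 mm thick; origin under its middle. Leave alone.

How it is judged:
By the outcome, as a careful person would: the job done as asked, in the order asked, and still so for the second after the job is handed in, while the arm keeps its last pose, push and grip.
It also fails if it takes over 53 s, if anything falls off the work surface, if the arm or the gripper's body presses on something with over 40 N, if the wrist force passes 120 N, or if a joint passes its speed limit or range.

## Working session

There is one attempt and no reset: what is moved stays moved. The work goes in short steps, each a Python script; the robot and the scene stay as the last script left them, time stands still between calls to the robot, and variables do not carry over. Pictures are saved under pics/ and viewed, at most 10 in all, crops included, and the job is handed in when it is done.

```bash
mkdir -p pics; python3 - <<'E'
from workcell import *
import cv2,numpy as np
o=telemetry.get_obs();print(o['time'],o['tcp_pos'],o['tool_rot'],arm.grip_depth,o['grip_width'])
for n in("scene","top"):
    m=camera_model(n);print(n,m)
    p,d=camera(n);cv2.imwrite(f"pics/{n}0.png",p[:,:,::-1]);np.savez(f"pics/{n}0.npz",p=p,d=d)
E
```

```text
0.0 [0.21197541 0.48012729 0.30331605] [-6.48308726e-01 -3.07338136e+00  1.87190874e-03] 0.0539 0.9989820642075423
scene {'fx': 369.2862726482533, 'fy': 369.2862726482533, 'cx': 324.921418593719, 'cy': 195.37403711583585, 'eye': array([ 0.98702201, -0.34971849,  0.91807435]), 'attitude': array([-2.28932092, -1.15761224,  0.36413543])}
top {'fx': 422.9936547770745, 'fy': 422.9936547770745, 'cx': 320.2763584064514, 'cy': 198.47661405772686, 'eye': array([ 0.35967096, -0.01051499,  1.47339555]), 'attitude': array([-2.14322379,  2.12549984, -0.18173717])}
```

View pics/scene0.png

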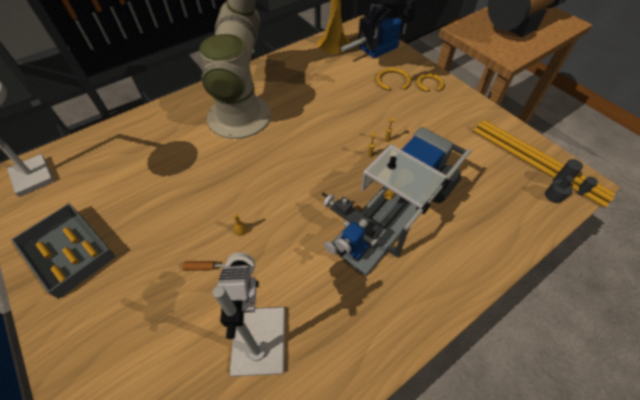

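View pics/top0.png

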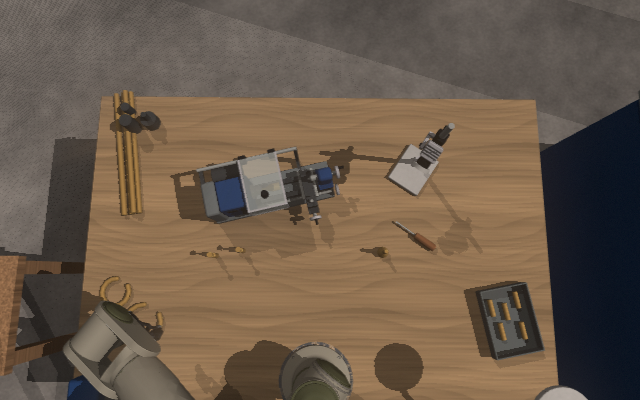

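The scene view shows the lathe with its knob at (392,162) and the camera stand at (258,340) with its head at (237,280). The top view shows the knob at (265,194), the headstock at (230,195), the stand base at (412,170) and the screwdriver at (415,236). It also shows the trombone mouthpiece at (380,252) and the pistons at (212,252) and (238,250).

```bash
cat > h.py <<'E'
import numpy as np,cv2
from scipy.spatial.transform import Rotation as R
def cloud(m,d):
    v,u=np.mgrid[:d.shape[0],:d.shape[1]]
    c=np.stack([(u-m['cx'])/m['fx']*d,(v-m['cy'])/m['fy']*d,d],-1)
    return c@R.from_rotvec(m['attitude']).as_matrix().T+m['eye']
def ray(m,uv,z):
    r=R.from_rotvec(m['attitude']).as_matrix()@np.array([(uv[0]-m['cx'])/m['fx'],(uv[1]-m['cy'])/m['fy'],1])
    return m['eye']+r*(z-m['eye'][2])/r[2]
E
python3 - <<'E'
from workcell import *
from h import *
f=np.load("pics/top0.npz");p,d=f['p'],f['d'];m=camera_model("top");P=cloud(m,d)
print("bench z",np.median(P[260:290,200:320,2]))
hsv=cv2.cvtColor(p,cv2.COLOR_RGB2HSV)
# blue headstock
b=(hsv[...,0]>105)&(hsv[...,0]<125)&(hsv[...,1]>120)
b[:,:190]=0;b[:,350:]=0;b[:150]=0;b[240:]=0
for x0,x1 in((190,290),(290,350)):
    k=b.copy();k[:,:x0]=0;k[:,x1:]=0
    print("blue",k.sum(),P[k].mean(0),np.percentile(P[k][:,2],[10,50,90]))
# regions by height
def rect(mask,name):
    q=P[mask][:,:2].astype(np.float32);print(name,len(q),cv2.minAreaRect(q))
roi=np.zeros_like(b);roi[130:240,180:345]=1
z=P[...,2]
for a,c in((.05,.2),(.15,.166),(.166,.18),(.185,.22)): rect(roi&(z>a)&(z<c)&(d>0),(a,c))
roi[:]=0;roi[110:200,380:460]=1
w=roi&(hsv[...,1]<40)&(hsv[...,2]>140)&(z<.03); rect(w,"base")
for a in(.05,.1,.2,.25,.3,.35,.4): 
    k=roi&(z>a)&(z<a+.05);print(a,k.sum(),P[k].mean(0) if k.sum() else'')
for n,(u,v) in dict(knob=(265,194)).items(): print(n,ray(m,(u,v),.204),P[v,u])
for n in("scene","top"):
    i=np.load(f"pics/{n}0.npz")['p'][:,:,::-1]
    A=i[130:230,180:350] if n=="top" else i[110:280,300:480]
    B=i[110:210,370:470] if n=="top" else i[240:390,190:300]
    cv2.imwrite(f"pics/{n}c.png",np.hstack([cv2.resize(x,None,fx=s,fy=s,interpolation=2) for x in(A,B) for s in[400/x.shape[0]]])[:, :1100])
a=cv2.imread("pics/topc.png");c=cv2.imread("pics/scenec.png")
w=max(a.shape[1],c.shape[1]);o=np.zeros((800,w,3),np.uint8);o[:400,:a.shape[1]]=a;o[400:,:c.shape[1]]=c
o=cv2.resize(o,None,fx=.7,fy=.7);print(o.shape);cv2.imwrite("pics/crops.png",o[:, :800])
E
```

```text
bench z 0.0008969765973183552
blue 619 [0.59527779 0.27524593 0.16527791] [0.15770124 0.16102269 0.16467025]
blue 81 [ 0.6690181  -0.02700733  0.13669659] [0.13389641 0.13753114 0.14135678]
(0.05, 0.2) 5933 ((0.6350787281990051, 0.15088854730129242), (0.4681975543498993, 0.23971471190452576), 87.68341827392578)
(0.15, 0.166) 1590 ((0.6317638158798218, 0.20610246062278748), (0.18705181777477264, 0.3259168863296509), 13.915762901306152)
(0.166, 0.18) 2235 ((0.6298397779464722, 0.20688806474208832), (0.18766774237155914, 0.31426292657852173), 14.547937393188477)
(0.185, 0.22) 33 ((0.591887354850769, 0.1614646464586258), (0.016033023595809937, 0.015468298457562923), 88.73760223388672)
base 934 ((0.7164362072944641, -0.3412061333656311), (0.11594806611537933, 0.14746753871440887), 56.25165939331055)
0.05 1 [ 0.74661423 -0.35031153  0.06375542]
0.1 0 
0.2 0 
0.25 180 [ 0.67087846 -0.30697839  0.29310194]
0.3 621 [ 0.70707514 -0.32820983  0.31709007]
0.35 56 [ 0.73594311 -0.35260035  0.37726673]
0.4 32 [ 0.74005361 -0.35614274  0.40280317]
knob [0.58762593 0.15681469 0.204     ] [0.58748133 0.15670854 0.20480525]
(560, 756, 3)
```

View pics/crops.png

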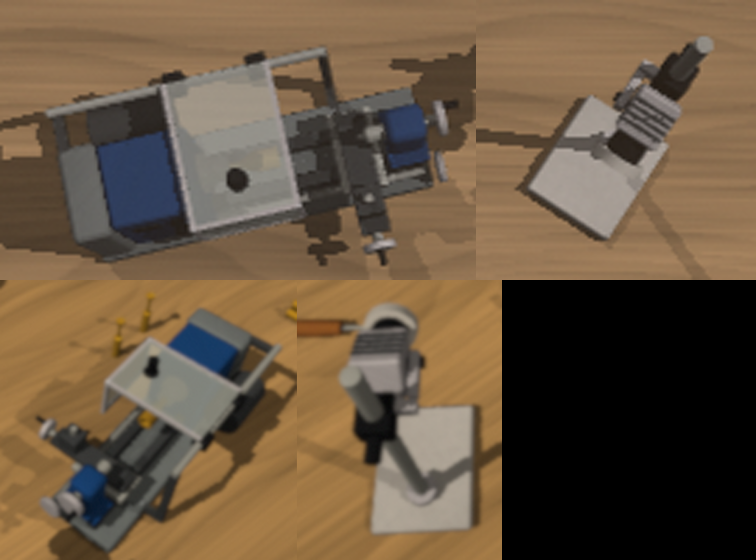

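The crops show the guard with its knob, the headstock, and the camera head looking over the lower-left side of the base. I'll check reachability for both tool flips, then move above the knob for a close look.

```bash
cat >> h.py <<'E'
def rv(Z,X):
    Z=np.array(Z,float);Z/=np.linalg.norm(Z);X=np.array(X,float);X-=Z*(X@Z);X/=np.linalg.norm(X)
    return R.from_matrix(np.stack([X,np.cross(Z,X),Z],1)).as_rotvec()
G=0.0539
YAW=np.radians(13.9)
def lax(yaw=YAW): return np.array([np.cos(yaw),np.sin(yaw),0]),np.array([-np.sin(yaw),np.cos(yaw),0])
def shot(n,name=None):
    from workcell import camera,camera_model
    m=camera_model(n);p,d=camera(n)
    if name: cv2.imwrite(f"pics/{name}.png",p[:,:,::-1])
    return m,p,d,cloud(m,d)
E
python3 - <<'E'
from workcell import *
from h import *
xl,yl=lax();K=np.array([.591,.1605,.192])
s_,c_=np.sin(.35),np.cos(.35);r=np.array([.83*c_,-.56*c_,s_]);Zf=np.array([.83*s_,-.56*s_,-c_])
for s in(1,-1):
    o=rv([0,0,-1],-s*yl)
    for n,p,oo in(("knob",K+[0,0,G],o),("knobend",K+[0,0,G]+.13*yl,o),("mp",K-.04*yl+[0,0,-.07+G],o),("fin",np.array([.58,-.25,.27])-Zf*G,rv(Zf,s*r))):
        q=kinematics.inverse_kinematics(p,oo);print(s,n,None if q is None else np.round(q,2))
import sys
s=1
arm.move_pose(K+[0,0,G+.10],rv([0,0,-1],-yl)) 
m,p,d,P=shot("wrist","w1");print(m['eye'],m['attitude'],telemetry.get_obs()['time'],telemetry.get_obs()['joint_positions'])
np.savez("pics/w1.npz",p=p,d=d,eye=m['eye'],att=m['attitude'])
E
```

```text
1 knob None
1 knobend None
1 mp None
1 fin [-0.59  0.37  1.41 -0.    1.02  1.57]
-1 knob [ 0.07  0.55  1.3  -0.    1.29 -0.17]
-1 knobend [ 0.29  0.59  1.24 -0.    1.32  0.04]
-1 mp [ 0.01  0.62  1.37 -0.    1.15 -0.23]
-1 fin [-0.59  0.37  1.41 -0.    1.02 -1.57]Traceback (most recent call last):
  File "<stdin>", line 11, in <module>
workcell.MotionError: the arm cannot take that pose within its joint ranges
```

```bash
python3 - <<'E'
from workcell import *
from h import *
xl,yl=lax();K=np.array([.591,.1605,.192])
arm.move_pose(K+[0,0,G+.10],rv([0,0,-1],yl)) 
m,p,d,P=shot("wrist","w1");print(m['eye'],m['attitude'],m['fx'],m['cx'],m['cy'],telemetry.get_obs()['time'],telemetry.get_obs()['joint_positions'])
np.savez("pics/w1.npz",p=p,d=d,eye=m['eye'],att=m['attitude'])
E
```

```text
[0.5741902  0.2300434  0.41586821] [2.83952642 0.3485159  0.0504263 ] 285.83507109741095 323.3461051685958 201.83156088077644 1.9583 [ 7.58206633e-02  4.89194832e-01  1.13470756e+00  1.70621662e-04
  1.51773396e+00 -1.68499764e-01]
```

View pics/w1.png

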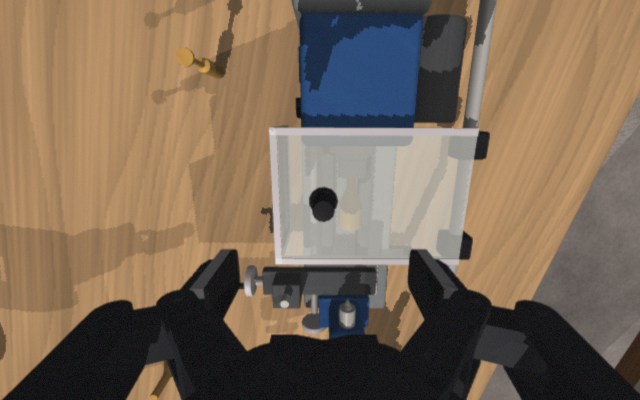

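The wrist view shows the knob at (323,200), the guard panel spanning (272–480, 128–263) and the dim mouthpiece beneath it at (352,205).

```bash
python3 - <<'E'
from workcell import *
from h import *
f=np.load("pics/w1.npz");p,d=f['p'],f['d'];m=camera_model("wrist");m['eye']=f['eye'];m['attitude']=f['att'];P=cloud(m,d);z=P[...,2]
roi=np.zeros(d.shape,bool);roi[60:270,180:520]=1
k=roi&(z>.198)&(z<.212);print("knob top",k.sum(),np.median(z[k]),cv2.minAreaRect(P[k][:,:2].astype(np.float32)),P[k].mean(0))
k=roi&(z>.166)&(z<.18);print("panel",k.sum(),np.median(z[k]),cv2.minAreaRect(P[k][:,:2].astype(np.float32)))
hsv=cv2.cvtColor(p,cv2.COLOR_RGB2HSV)
k=(hsv[...,0]>105)&(hsv[...,0]<125)&(hsv[...,1]>120)&(z>.155)&(z<.166)&roi
k[60:]&=True;print("headstock",k.sum(),cv2.minAreaRect(P[k][:,:2].astype(np.float32)))
# white-edge based panel quad
w=(roi&(p.min(2)>165)).astype(np.uint8)
c=max(cv2.findContours(w,0,1)[0],key=cv2.contourArea);r=cv2.minAreaRect(c);b=cv2.boxPoints(r)
print(r,[np.round(ray(m,q,.172)[:2],4) for q in b])
t=[ray(m,q,.172)[:2] for q in b]
for i in range(4):
    e=t[(i+1)%4]-t[i];print(np.linalg.norm(e),np.degrees(np.arctan2(e[1],e[0]))%90)
# rail
for v in(40,60,80,100): 
    q=P[v,440:500];s=(q[:,2]>.145)&(q[:,2]<.17);print(v,q[s].mean(0) if s.any() else '')
E
```

```text
knob top 407 0.2036026595015284 ((0.5906170010566711, 0.16350720822811127), (0.016976647078990936, 0.01716194674372673), 58.16099548339844) [0.59048626 0.16402224 0.20338902]
panel 26398 0.17192353634007496 ((0.6320861577987671, 0.19417892396450043), (0.18544189631938934, 0.16600950062274933), 13.833168029785156)
headstock 7641 ((0.5984176993370056, 0.2570418119430542), (0.09911578893661499, 0.05262840539216995), 13.901488304138184)
((373.5, 195.5), (135.0, 209.0), 90.0) [array([0.5325, 0.2122]), array([0.7001, 0.254 ]), array([0.7483, 0.1383]), array([0.5561, 0.0904])]
0.17275926775584316 13.99852670407953
0.12531495120936886 22.57932307415136
0.19801818580325628 13.981101777253343
0.12402569324124876 10.96594913574485
40 [0.68204751 0.31894015 0.16204264]
60 [0.68548981 0.30478128 0.16265519]
80 [0.68908284 0.2903151  0.16231073]
100 [0.69282992 0.27527995 0.16191494]
```

```bash
python3 - <<'E'
from workcell import *
from h import *
xl,yl=lax();K=np.array([.5905,.1638,.195])
o=rv([0,0,-1],yl)
arm.movel(K+[0,0,G+.04],vel=.2,frame=o)
print(arm.movel(K+[0,0,G],vel=.08,guard=15))
claw.grip(0.0);t=telemetry.get_obs();print(t['grip_width'],t['finger_force'],t['wrist_force'],t['time'])
p0=t['tcp_pos']
print(arm.movel(p0+.14*yl,vel=.05,guard=14));t=telemetry.get_obs();print((t['tcp_pos']-p0)@yl,(t['tcp_pos']-p0),t['wrist_force'],t['grip_width'],t['time'])
E
```

```text
False
0.19476657042807313 54.597926645656116 [-7.76696672 -1.79019331  5.04534012] 3.7
True
0.11399616267399765 [-0.02730717  0.11067723  0.00011728] [-0.24304122 -3.08167415  4.22597879] 0.19340630658340738 5.7167
```

```bash
python3 - <<'E'
from workcell import *
from h import *
xl,yl=lax();o=rv([0,0,-1],yl)
p0=telemetry.get_obs()['tcp_pos']
print(arm.movel(p0+.03*yl,vel=.03,guard=25));t=telemetry.get_obs();print((t['tcp_pos']-p0)@yl,t['wrist_force'],t['time'])
claw.grip(0.6)
p1=telemetry.get_obs()['tcp_pos'];arm.movel(p1+[0,0,.08],vel=.2)
# viewpoint: grasp point above the cup, camera on +y side
a=.6406;K=np.array([.5905,.1638]);ky=K@yl[:2]
M=a*xl[:2]+(ky-.04)*yl[:2]
claw.grip(1.0)
arm.move_pose([*(M-.03*yl[:2]),.115+G+.13],o)
m,p,d,P=shot("wrist","w2");print(M,telemetry.get_obs()['time'])
np.savez("pics/w2.npz",p=p,d=d,eye=m['eye'],att=m['attitude'])
E
```

```text
True
0.0005974438046167207 [-0.77212532 -3.06552502  4.22464511] 6.1167
[0.6273305  0.13170795] 8.3583
```

View pics/w2.png

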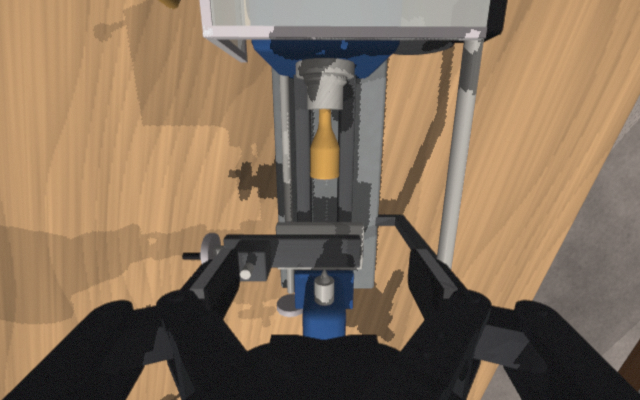

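The guard is fully open over the headstock, with its front edge at row 35. The brass mouthpiece is visible at (325,110–179), rim at row 179.

```bash
python3 - <<'E'
from workcell import *
from h import *
f=np.load("pics/w2.npz");p,d=f['p'],f['d'];m=camera_model("wrist");m['eye']=f['eye'];m['attitude']=f['att'];P=cloud(m,d);z=P[...,2]
xl,yl=lax()
hsv=cv2.cvtColor(p,cv2.COLOR_RGB2HSV)
k=(hsv[...,1]>150)&(hsv[...,0]>10)&(hsv[...,0]<30)&(z>.09)&(z<.15);k[:, :290]=0;k[:,360:]=0;k[:90]=0;k[200:]=0
Q=P[k];u=Q@xl;v=Q@yl;print(k.sum(),"y range",np.percentile(v,[0,1,50,99,100]))
for a in np.arange(v.min(),v.max(),.006):
    s=(v>=a)&(v<a+.006);print(round(a,4),s.sum(),np.round([u[s].min(),u[s].max(),(u[s].min()+u[s].max())/2,Q[s][:,2].max(),np.percentile(Q[s][:,2],90)],4))
# knob / guard check edge
g=(z>.166)&(z<.18)&(d>0);g[60:]=0;print("guard front edge y",(P[g]@yl).min())
# lens: from top depth
m,p,d,P=shot("scene");E=P
E
python3 - <<'E'
E
```

```text
976 y range [-0.03027252 -0.02959831 -0.01010844  0.0243699   0.0251908 ]
-0.0303 145 [0.6305 0.6527 0.6416 0.1254 0.1246]
-0.0243 149 [0.6305 0.6535 0.642  0.1255 0.1247]
-0.0183 147 [0.6307 0.6535 0.6421 0.1259 0.1251]
-0.0123 159 [0.6308 0.6534 0.6421 0.1271 0.1254]
-0.0063 118 [0.6317 0.6524 0.6421 0.1261 0.1248]
-0.0003 73 [0.6344 0.6507 0.6425 0.125  0.1237]
0.0057 61 [0.6378 0.6481 0.6429 0.1232 0.1212]
0.0117 53 [0.6386 0.6463 0.6425 0.1201 0.1196]
0.0177 59 [0.6387 0.6455 0.6421 0.12   0.1192]
0.0237 12 [0.6395 0.6446 0.642  0.1202 0.1198]
guard front edge y 0.06669945868960604
```

```bash
python3 - <<'E'
from workcell import *
from h import *
t=telemetry.get_obs();m=camera_model("wrist")
Rt=R.from_rotvec(t['tool_rot']).as_matrix();C=Rt.T@R.from_rotvec(m['attitude']).as_matrix();c=Rt.T@(m['eye']-t['tcp_pos'])
print(np.round(C,3),c)
L=np.array([.66,-.30,.295]);best=[]
q0=np.array(t['joint_positions'])
for e in np.radians([0,10,20,30]):
  for az in np.radians([-34,-20,-5]):
    f=np.array([np.cos(e)*np.cos(az),np.cos(e)*np.sin(az),-np.sin(e)]) # optical dir
    for roll in np.radians(np.arange(0,360,45)):
        rr=np.cross([0,0,-1],f);rr/=np.linalg.norm(rr);dn=np.cross(f,rr)
        x=np.cos(roll)*rr+np.sin(roll)*dn;A=np.stack([x,np.cross(f,x),f],1)
        T=A@C.T;eye=L-.30*f;p=eye-T@c
        q=kinematics.inverse_kinematics(p,R.from_matrix(T).as_rotvec())
        if q is not None: best.append((np.degrees(e),np.degrees(az),np.degrees(roll),abs(np.array(q)-q0).max().round(2),np.round(q,2),np.round(p,3),np.round(T[:,2],2)))
for b in sorted(best,key=lambda b:(b[0],b[3]))[:40]:print(*b)
E
```

```text
[[ 0.    -0.96  -0.279]
 [ 1.    -0.     0.001]
 [-0.001 -0.279  0.96 ]] [ 0.07049784  0.00067474 -0.06990593]
0.0 -5.0 315.0 1.91 [-1.17  0.54  2.02  1.91  1.59 -1.82] [ 0.445 -0.315  0.26 ] [0.97 0.11 0.2 ]
0.0 -5.0 135.0 2.04 [-0.96  0.07  2.16  2.04  0.76  1.57] [ 0.451 -0.248  0.33 ] [ 0.94 -0.28 -0.2 ]
0.0 -5.0 270.0 2.09 [-1.21  0.42  1.93  1.69  1.45 -2.36] [ 0.443 -0.329  0.294] [ 0.98  0.19 -0.  ]
0.0 -5.0 0.0 2.2 [-1.08  0.56  2.15  2.2   1.61 -1.21] [ 0.448 -0.281  0.247] [ 0.96 -0.08  0.28]
0.0 -20.0 270.0 2.25 [-1.11  0.28  2.16  1.99  1.24 -2.51] [ 0.443 -0.272  0.294] [ 1.   -0.07 -0.  ]
0.0 -20.0 315.0 2.26 [-1.04  0.45  2.22  2.26  1.47 -2.01] [ 0.448 -0.259  0.26 ] [ 0.97 -0.14  0.2 ]
0.0 -34.0 270.0 2.47 [-0.89  0.21  2.27  2.44  1.03 -2.73] [ 0.456 -0.221  0.294] [ 0.95 -0.31 -0.  ]
0.0 -5.0 45.0 2.48 [-0.96  0.43  2.26  2.48  1.41 -0.49] [ 0.451 -0.247  0.261] [ 0.94 -0.28  0.2 ]
0.0 -5.0 90.0 2.5 [-0.9   0.2   2.27  2.5   1.    0.38] [ 0.452 -0.233  0.296] [ 0.93 -0.36  0.  ]
0.0 -20.0 0.0 2.65 [-0.86  0.52  2.27  2.65  1.54 -1.4 ] [ 0.46  -0.226  0.247] [ 0.9 
[... 2363 characters left out ...]
.0 2.36 [-1.14  0.19  1.82  1.34  1.15 -2.62] [ 0.454 -0.317  0.365] [ 0.93  0.12 -0.36]
10.0 -20.0 135.0 2.37 [-0.65 -0.02  2.04  2.37  0.11  1.47] [ 0.48  -0.199  0.366] [ 0.79 -0.5  -0.36]
10.0 -20.0 0.0 2.57 [-0.88  0.29  2.28  2.57  1.2  -1.27] [ 0.455 -0.225  0.285] [ 0.93 -0.34  0.11]
10.0 -34.0 315.0 2.65 [-0.8   0.21  2.28  2.65  1.   -2.05] [ 0.462 -0.207  0.298] [ 0.92 -0.38  0.03]
10.0 -20.0 45.0 2.99 [-0.67  0.21  2.26  2.99  0.94 -0.71] [ 0.469 -0.194  0.299] [ 0.85 -0.52  0.03]
10.0 -34.0 0.0 3.16 [-0.58  0.31  2.26  3.16  1.1  -1.58] [ 0.479 -0.177  0.285] [ 0.82 -0.56  0.11]
10.0 -20.0 90.0 3.28 [-0.57  0.08  2.16  3.28  0.5  -0.16] [ 0.479 -0.183  0.333] [ 0.79 -0.59 -0.17]
```

```bash
python3 - <<'E'
from workcell import *
from h import *
t=telemetry.get_obs();m=camera_model("wrist")
Rt=R.from_rotvec(t['tool_rot']).as_matrix();C=Rt.T@R.from_rotvec(m['attitude']).as_matrix();c=Rt.T@(m['eye']-t['tcp_pos'])
L=np.array([.66,-.30,.295]);e,az=np.radians(15),np.radians(-34)
f=np.array([np.cos(e)*np.cos(az),np.cos(e)*np.sin(az),-np.sin(e)])
x=-np.cross([0,0,-1],f);x*=-1;x/=np.linalg.norm(x);x=-x
A=np.stack([x,np.cross(f,x),f],1);T=A@C.T;p=L-.30*f-T@c;o=R.from_matrix(T).as_rotvec()
q=kinematics.inverse_kinematics(p,o);print(np.round(q,2),p)
arm.goto_joints(q)
S=[]
for i in range(6):
    m,p,d,P=shot("wrist","w3" if i==0 else None);S.append(d)
print(np.std(S,0)[150:250,250:390].mean())
np.savez("pics/w3.npz",p=p,d=np.median(S,0),eye=m['eye'],att=m['attitude']);print(telemetry.get_obs()['time'])
E
```

```text
[-0.58 -0.01  1.86 -0.03  0.26 -1.53] [ 0.4992049  -0.19241907  0.39673535]
0.026207346
10.05
```

View pics/w3.png

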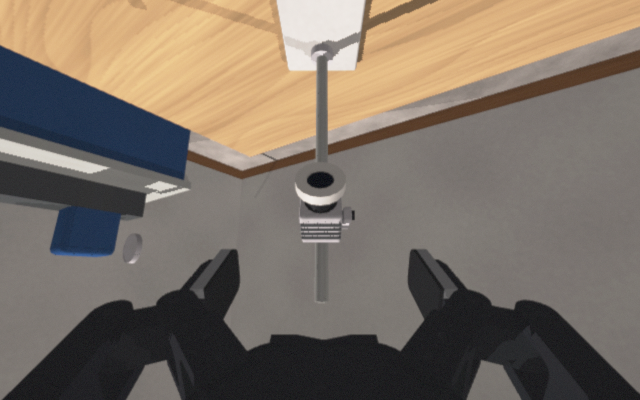

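The upside-down view shows the ring light's front face as an ellipse centred at about (320,180) with the dark lens in the middle. The head is below it at (320,225).

```bash
python3 - <<'E'
from workcell import *
from h import *
f=np.load("pics/w3.npz");p,d=f['p'],f['d'];m=camera_model("wrist");m['eye']=f['eye'];m['attitude']=f['att'];P=cloud(m,d)
Rm=R.from_rotvec(m['attitude']).as_matrix()
roi=np.zeros(d.shape,bool);roi[155:210,285:355]=1
near=roi&(d>.2)&(d<.36);Q=P[near]
print(near.sum(),np.percentile(d[near],[1,10,50,90,99]))
rng=np.random.default_rng(0);best=(0,)
for _ in range(3000):
    a=Q[rng.choice(len(Q),3,0)];n=np.cross(a[1]-a[0],a[2]-a[0])
    if np.linalg.norm(n)<1e-4: continue
    n/=np.linalg.norm(n);s=abs((Q-a[0])@n)<.0012
    if s.sum()>best[0] : best=(s.sum(),s)
s=best[1]
for _ in range(5):
    c=Q[s].mean(0);n=np.linalg.svd(Q[s]-c)[2][2];s=abs((Q-c)@n)<.0015
if n@(m['eye']-c)<0:n=-n
print("inl",s.sum(),"n",n,"yaw",np.degrees(np.arctan2(-n[1],-n[0])),"dip",np.arcsin(-n[2]))
# outer circle in plane: project inliers, min enclosing circle
e1=np.cross([0,0,1],n);e1/=np.linalg.norm(e1);e2=np.cross(n,e1)
X=np.stack([(Q[s]-c)@e1,(Q[s]-c)@e2],1).astype(np.float32)
cc,rad=cv2.minEnclosingCircle(X);print("circle",cc,rad,"extent",np.percentile(X,[.5,99.5],0))
L=c+cc[0]*e1+cc[1]*e2;print("lens A",L)
# lens hole: dark blob
g=p.max(2);k=((g<60)&roi).astype(np.uint8);k[192:]=0
cs=max(cv2.findContours(k,0,1)[0],key=cv2.contourArea);(u,v),ax,an=cv2.fitEllipse(cs);print("dark",u,v,ax,an)
r=Rm@[(u-m['cx'])/m['fx'],(v-m['cy'])/m['fy'],1];print("lens B",m['eye']+r*((c-m['eye'])@n)/(r@n))
msk=np.zeros(d.shape,bool);vv,uu=np.where(near);msk[vv[s],uu[s]]=1
for row in range(158,206,3): print(row,''.join('#' if msk[row,x] else('+' if near[row,x] else '.') for x in range(288,352)))
for row in (165,170,176,180,186,190,195,200): print(row,g[row,320],g[row,300],g[row,308],d[row,320].round(4),d[row,305].round(4))
# base yaw from top view
m,p,d,P=shot("top");hsv=cv2.cvtColor(p,cv2.COLOR_RGB2HSV)
E
```

```text
2127 [0.28215366 0.28562247 0.29991442 0.31446624 0.33433019]
inl 1056 n [-0.73986828  0.49299234 -0.45777012] yaw -33.67649191965604 dip 0.47548547029820004
circle (0.0001533351605758071, -0.0020283926278352737) 0.027231425046920776 extent [[-0.02582492 -0.02819772]
 [ 0.02598695  0.02425415]]
lens A [ 0.65250785 -0.29912018  0.2707723 ]
dark 320.35498046875 179.81240844726562 (15.052117347717285, 25.504056930541992) 89.73321533203125
lens B [ 0.65175654 -0.29817304  0.27300662]
158 ................................................................
161 ................................................................
164 ....................##########################..................
167 ..............#####################################.............
170 ...........#################++#++++#++#################.........
173 .........#############++++++++++++++++++++++#############.......
176 ........############++++++++++++++++++++++++++############......
179 .......############++++++++++++++++++++++++++++###########......
182 .......#############++++++++++++++++++++++++++############......
185 .......+##############+++++++++++++++++++++##############+......
188 ........++######################+#######################++......
191 .........++++#######################################+++++.......
194 ..........+++++++###############################++++++++........
197 ............++++++++++++#+############+#++++++++++++++..........
200 ............++++++++++++++++++++++++++++++++++++++++++..........
203 ............++++++++++++++++++++++++++++++++++++++++++..........
165 117 125 116 0.3128 0.3133
170 111 117 115 0.3113 0.3082
176 21 115 86 0.3053 0.3016
180 29 117 28 0.3011 0.2974
186 19 115 118 0.2956 0.2904
190 113 183 115 0.2871 0.2875
195 117 234 223 0.2828 0.287
200 232 133 241 0.2848 0.2914
```

```bash
python3 - <<'E'
from workcell import *
from h import *
f=np.load("pics/w3.npz");p,d=f['p'],f['d'];m=camera_model("wrist");m['eye']=f['eye'];m['attitude']=f['att']
Rm=R.from_rotvec(m['attitude']).as_matrix();n=np.array([-0.7399,.4930,-.4578]);A=np.array([.65251,-.29912,.27077])
g=p.max(2).astype(int);k=np.zeros(d.shape,np.uint8);k[155:198,285:355]=((g>100)&(g<135)&(d<.36)&(d>.2))[155:198,285:355]
cs=max(cv2.findContours(k,0,1)[0],key=cv2.contourArea);(u,v),ax,an=cv2.fitEllipse(cv2.convexHull(cs));print("ring",u,v,ax,an)
r=Rm@[(u-m['cx'])/m['fx'],(v-m['cy'])/m['fy'],1];print("lens C",m['eye']+r*((A-m['eye'])@n)/(r@n))
# grasp
xl,yl=lax();up=np.array([0,0,1.]);a0=yl*np.cos(np.radians(3))+up*np.sin(np.radians(3))
o=rv(-up,a0);Z=R.from_rotvec(o).as_matrix()[:,2]
g0=.642*xl-.018*yl+.1125*up-Z*G
arm.move_pose(g0+[0,0,.12],o)
print(arm.movel(g0+[0,0,.03],vel=.15,guard=20),arm.movel(g0,vel=.06,guard=15))
claw.grip(0.0);t=telemetry.get_obs();print(t['grip_width'],t['finger_force'],t['wrist_force'],t['tcp_pos']-g0,t['time'])
E
```

```text
ring 320.3910827636719 178.91409301757812 (34.4683723449707, 50.93234634399414) 90.23773193359375
lens C [ 0.6522898  -0.29849805  0.27179566]
False False
0.287706238918661 58.69504451751709 [-0.27104481  0.41509792  1.10319654] [ 2.45773488e-05 -1.00599383e-05  1.59809676e-04] 13.5333
```

```bash
python3 - <<'E'
from workcell import *
from h import *
xl,yl=lax();p0=telemetry.get_obs()['tcp_pos']
print(arm.movel(p0-.045*yl,vel=.05,guard=25));t=telemetry.get_obs();print((t['tcp_pos']-p0)@yl,t['wrist_force'],t['grip_width'],t['time'])
arm.movel(t['tcp_pos']+[0,0,.14],vel=.15)
t=telemetry.get_obs();print(t['wrist_force'],t['grip_width'],t['finger_force'],t['time'])
m,p,d,P=shot("wrist","w4");np.savez("pics/w4.npz",p=p,d=d,eye=m['eye'],att=m['attitude'],tcp=t['tcp_pos'],rot=t['tool_rot'])
T=R.from_rotvec(t['tool_rot']).as_matrix();Q=(P-t['tcp_pos'])@T
hsv=cv2.cvtColor(p,cv2.COLOR_RGB2HSV)
k=(hsv[...,1]>150)&(hsv[...,0]>10)&(hsv[...,0]<30)&(abs(Q[...,1])<.03)&(Q[...,2]>.02)&(Q[...,2]<.1)&(Q[...,0]<.1)
Q=Q[k];print(k.sum(),Q.min(0),Q.max(0))
for a in np.arange(-.02,.09,.008):
    s=(Q[:,0]>=a)&(Q[:,0]<a+.008)
    if s.sum()>5: y=Q[s][:,1];print(round(a,3),s.sum(),np.round([y.min(),y.max(),(y.min()+y.max())/2,np.percentile(Q[s][:,2],5)],4))
E
```

```text
False
-0.04469895417374657 [ 0.92329193  0.06474211 -0.7234399 ] 0.2878465138147525 14.5833
[ 0.46520252  1.23016798 -0.80449892] 0.28211210681109095 58.83054077625275 15.6667
1792 [-0.01280983 -0.01100365  0.04022987] [0.07417838 0.01272256 0.05244292]
-0.02 17 [-0.0084  0.01    0.0008  0.0429]
-0.012 442 [-0.011   0.0119  0.0005  0.042 ]
-0.004 405 [-0.0086  0.0124  0.0019  0.0416]
0.004 416 [-0.0079  0.0127  0.0024  0.041 ]
0.012 238 [-0.0093  0.0125  0.0016  0.0417]
0.02 85 [-0.0079  0.0091  0.0006  0.0446]
0.028 45 [-0.0038  0.0065  0.0013  0.0473]
0.036 13 [-0.0038  0.0045  0.0004  0.0478]
0.044 25 [-0.0028  0.0049  0.0011  0.0473]
0.052 35 [-0.0036  0.0044  0.0004  0.0469]
0.06 39 [-0.0034  0.0043  0.0004  0.0458]
0.068 32 [-0.0025  0.0042  0.0008  0.0455]
```

View pics/w4.png

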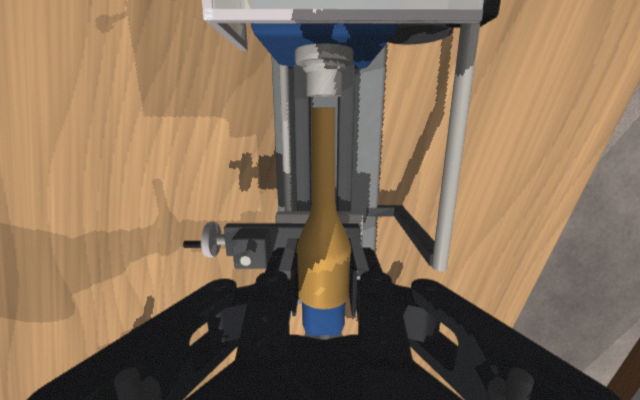

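The mouthpiece is held cleanly, shank up-image from (323,108) and cup between the pads at (323,270). I'll fit its axis in the tool frame before presenting it.

```bash
cat >> h.py <<'E'
def axisfit(p,P,tcp,rot):
    T=R.from_rotvec(rot).as_matrix();Q=(P-tcp)@T;hsv=cv2.cvtColor(p,cv2.COLOR_RGB2HSV)
    k=(hsv[...,1]>150)&(hsv[...,0]>10)&(hsv[...,0]<30)&(abs(Q[...,1])<.03)&(Q[...,2]>.02)&(Q[...,2]<.1)&(Q[...,0]<.1)
    Q=Q[k];x,y,z=Q.T;C=[]
    for a,b,r in((-.011,.010,.013),(.040,.072,.005)):
        s=(x>a)&(x<b)&(abs(y-.0008)<r*.45);ax=z[s]+np.sqrt(r*r-(y[s]-.0008)**2)
        f=np.polyfit(x[s],ax,1);C.append((x[s],ax));print((a,b),s.sum(),"slope deg",np.degrees(f[0]),"mid",f[0]*(a+b)/2+f[1],"res",np.std(ax-np.polyval(f,x[s])))
    X=np.concatenate([c[0] for c in C]);A=np.concatenate([c[1] for c in C]);w=np.concatenate([np.full(len(c[0]),len(c[0])**-.5) for c in C])
    f=np.polyfit(X,A,1,w=w);print("all",np.degrees(f[0]),"z at rim",np.polyval(f,-.013),"xmin",np.percentile(x,[.2,1]),"xmax",x.max());return f
E
python3 - <<'E'
from h import *
from workcell import camera_model
f=np.load("pics/w4.npz");m=camera_model("wrist");m['eye']=f['eye'];m['attitude']=f['att']
axisfit(f['p'],cloud(m,f['d']),f['tcp'],f['rot'])
E
```

```text
(-0.011, 0.01) 829 slope deg -2.79636167259899 mid 0.055225948603431635 res 0.0005463760943519266
(0.04, 0.072) 82 slope deg -3.1321079376978465 mid 0.05229316265124591 res 0.0006986663652960162
all -2.9843763672579726 z at rim 0.05587742447426985 xmin [-0.01264086 -0.01199587] xmax 0.07417838138876537
```

```bash
cat >> h.py <<'E'
LENS=np.array([.6523,-.2986,.2716]);DIP=.4755;YC=np.radians(-33.7)
N=-np.array([np.cos(DIP)*np.cos(YC),np.cos(DIP)*np.sin(YC),np.sin(DIP)])
def final(back=0,tilt=np.radians(3.0),rim=(-.0132,.0005,.0559),dist=.0795):
    h=np.cross([0,0,-1.],N);h/=np.linalg.norm(h)
    at=np.array([np.cos(tilt),0,-np.sin(tilt)]);yt=np.array([0,1.,0])
    B=np.stack([at,yt,np.cross(at,yt)],1);W=np.stack([N,h,np.cross(N,h)],1)
    Rf=W@B.T;return LENS+N*(dist+back)-Rf@np.array(rim),R.from_matrix(Rf).as_rotvec()
E
python3 - <<'E'
from workcell import *
from h import *
for b in(.1,0):
    p,o=final(b);print(p,R.from_rotvec(o).as_matrix()[:,2],kinematics.inverse_kinematics(p,o))
p,o=final(.1);arm.move_pose(p,o)
p,o=final(0);print(arm.movel(p,vel=.06,guard=8));arm.pause(.5)
t=telemetry.get_obs();print(t['tcp_pos']-p,t['wrist_force'],t['grip_width'],t['time'])
m,q,d,P=shot("wrist","w5");f=axisfit(q,P,t['tcp_pos'],t['tool_rot'])
for n in("scene","top"):
    m,q,d,P=shot(n,n+"5");np.savez(f"pics/{n}5.npz",p=q,d=d)
    g=N*.0795+LENS;hsv=cv2.cvtColor(q,cv2.COLOR_RGB2HSV)
    k=(hsv[...,1]>130)&(hsv[...,0]>10)&(hsv[...,0]<30)&(np.linalg.norm(P-g,axis=-1)<.11)&(P[...,2]>.12)
    print(n,k.sum(),((P[k]-g)@N).min() if k.any() else '', P[k].mean(0) if k.any() else '')
a=cv2.imread("pics/scene5.png")[220:340,160:320];b=cv2.imread("pics/top5.png")[110:230,360:480]
c=cv2.imread("pics/w5.png");z=np.hstack([cv2.resize(a,(400,300)),cv2.resize(b,(300,300))]);c=cv2.resize(c,(480,300));c=np.hstack([c,np.zeros((300,220,3),np.uint8)])
cv2.imwrite("pics/m5.png",np.vstack([z,c]))
E
```

```text
[ 0.48634198 -0.18852075  0.23107058] [ 0.41904337 -0.27946719 -0.863887  ] [-0.59608613  0.22356033  1.89522275  0.00838767  0.49497802 -1.58501088]
[ 0.56030802 -0.23784997  0.27684888] [ 0.41904337 -0.27946719 -0.863887  ] [-0.59469428  0.3453957   1.59398545  0.00525811  0.67436761 -1.58053458]
False
[-2.60876094e-06 -2.15340785e-05 -7.85542419e-06] [-0.18426858  0.80796887 -1.36602836] 0.2813549506275499 19.2833
(-0.011, 0.01) 373 slope deg -2.6133472375130635 mid 0.055466706984519165 res 0.0005250764909881479
(0.04, 0.072) 27 slope deg -2.264893303008844 mid 0.052844312449976096 res 0.0006421423123248127
all -2.624778428987124 z at rim 0.05603217095977665 xmin [-0.01370822 -0.01318947] xmax 0.07425691367479817
scene 314 -0.0022983242290248443 [ 0.57400673 -0.25018601  0.24898112]
top 24 -0.0031642423735239586 [ 0.59289699 -0.25650645  0.24163609]
```

View pics/m5.png

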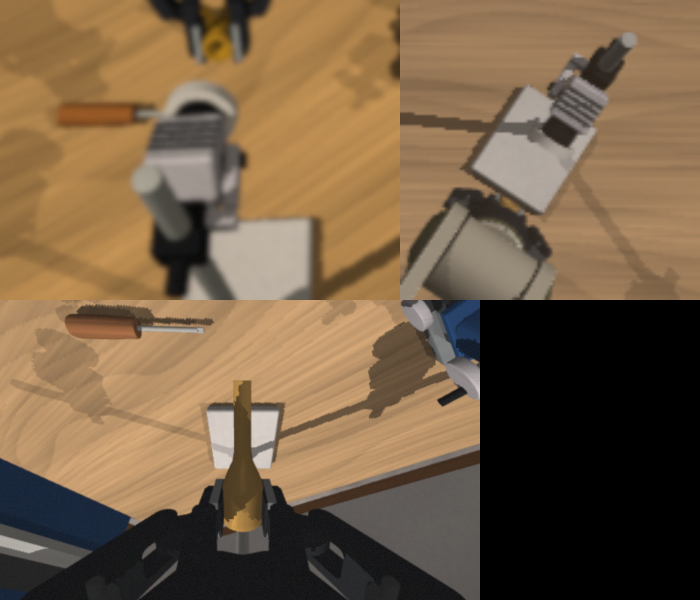

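The crops show the mouthpiece held clear of the stand, with its rim facing the lens; the rim is at (215,35) in the scene crop. I'll do one independent check of the rim from the scene camera.

```bash
python3 - <<'E'
from workcell import *
from h import *
f=np.load("pics/scene5.npz");q,d=f['p'],f['d'];m=camera_model("scene");P=cloud(m,d)
g=N*.0795+LENS;h=np.cross([0,0,-1.],N);h/=np.linalg.norm(h);v=np.cross(N,h)
hsv=cv2.cvtColor(q,cv2.COLOR_RGB2HSV)
Q=np.stack([(P-g)@N,(P-g)@h,(P-g)@v],-1)
k=(np.abs(Q[...,0])<.006)&(np.hypot(Q[...,1],Q[...,2])<.02)
X=Q[k];print("rim-plane pts",len(X),np.median(X[:,0]),"h",X[:,1].min(),X[:,1].max(),"v",X[:,2].min(),X[:,2].max())
s=abs(X[:,0]-np.median(X[:,0]))<.003;A=np.c_[X[s][:,1:],np.ones(s.sum())];c=np.linalg.lstsq(A,X[s][:,0],rcond=None)[0];print("tilt deg h,v",np.degrees(c[:2]),"offset",c[2],s.sum())
cc,r=cv2.minEnclosingCircle(X[s][:,1:].astype(np.float32));print(cc,r)
# ring light outer edge from behind, in the scene view, same frame but about lens
w=(np.linalg.norm(P-LENS,axis=-1)<.035)&((P-LENS)@N>-.012)
Y=P[w]-LENS;print("ring pts",w.sum(),"N max",np.percentile(Y@N,[50,90,99]),"h",(Y@h).min(),(Y@h).max(),"v",(Y@v).min(),(Y@v).max())
E
```

```text
rim-plane pts 165 0.0015074091080836982 h -0.018872924091212457 0.019314846854116833 v -0.014858809385235927 0.014071683471677308
tilt deg h,v [ 0.94059657 -0.06193122] offset 0.0013642559903239222 144
(-0.00025421727332286537, 9.912882524076849e-05) 0.019627612084150314
ring pts 201 N max [-0.00983041 -0.00174403  0.00076734] h -0.025042004075083994 0.02596464906580753 v -0.028197225123754163 0.019633276885877713
```

```bash
python3 -c "
from workcell import *
t=telemetry.get_obs();print(abs(t['joint_velocities']).max(),t['finger_force'],t['time']);print(finish_job())"
```

```text
0.0024406878228038034 58.89716148376465 19.4333
the job is handed in; nothing more can be done
None
```

Job handed in at 19.4 s: the guard is open against its end stop, and the mouthpiece is held steady in the air facing the lens, with the rim centred and about 80 mm from the glass to within 1–2 mm by my camera checks.

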